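# Rack the turned finials for delivery in reverse order

### The arm

A 6-joint arm with a two-finger parallel gripper is mounted at the origin on the work surface. World frame = base frame: x ahead of the robot, y to its left, z up, the work surface at z = 0. Lengths are in mm, angles in rad, forces in N, time in s.
With the tool pointing down it reaches from about 325 to 925 mm from the base axis. Payload 3.1 kg.
Tool frame: the origin (TCP) lies midway between the tips of the shut fingers; the grasp point (between the pads) lies 19 mm behind it; z points along the fingers, y is the line along which they close (so a half turn about z gives the same grasp; the last joint's range is limited). The gripper opens to 85 mm and grips with 20 to 120 N. Pads are 22 mm wide; open, the fingers measure 114 mm over their backs; the gripper's body (76 mm by 85 mm) begins 54 mm behind the grasp point. The pads swing forward as they close: fully open they stand 13 mm farther back than shut.
Start: joints at [-1.271, 0.217, 1.613, -0, 1.311, -0.112], TCP at [250.184, -572.754, 231.3] pointing down, gripper open.
Joint ranges: [-2.75, 2.75], [-0.78, 2.1], [0.31, 2.55], [-1.13, 4.27], [0.13, 2.63], [-2.58, 2.58]. Speed limits (rad/s): [2.79, 2.79, 3.14, 3.14, 3.14, 3.14].

### API

Orientations are given as a rotation vector (axis times angle).
In Python, from station import get_state, snapshot, calibration, finish_job gives the robot as it stands.
- The arm moves only by the tool move_arm, never from a script. Its arguments are lists of equal length, an entry for each row: "slide": the shift along the tool's x, y, z in cm, a list of three; "spin": the turn about the tool's z in degrees. A call has 1 to 10 rows; each row is the pose to reach, as a shift and turn from the pose commanded when the call began, along the tool's axes at that moment; what a row does not reach only later rows make up. A row lasts 1/10 s, in which the tool goes at most 50 mm and 8.59 degrees, less where a joint would pass 70% of its speed; a pose out of reach is approached as far as the arm can. A call with a gripper value outside its range is refused whole. "hand" is the closure, from 0 (fully open) to 1 (shut), set as the call begins (left out, the last holds). The fingers move at their own pace and stop on an object; the grip force is fixed at half the most. Time passes only in rows, so rows that repeat a pose let the fingers close. It gives the time, the measured TCP pose, the force, the opening and the grip force at its end, in the units of the state.
- get_state(): the state, without advancing time (a new reading comes with each control period).
- snapshot(name): name is "side" or "top" or "wrist"; returns (picture, depth): 384x512x3 uint8, red, green, blue; 384x512 float32, mm along the optical axis (not along the pixel's ray), 0 where there is no reading.
- calibration(name): a dict with "fx", "fy", "cx", "cy" (pixels), "pose" (4x4, takes a point from camera to world coordinates); the wrist camera has in their place "hand_eye" (4x4, takes a point from camera to tool coordinates, whose origin is the TCP and whose axes are the flange's). Camera axes: x right, y down, z forward; pixel columns grow to the right and rows downward; lengths in mm; the calibration is good to about 2 mm. A picture is of the moment at which its call begins: read the wrist's pose just before it. calibration takes no time and is no camera call.
- finish_job(): hands the job in; it is judged then, once.
The state is a dict: "time_s": time; "joint_pos": joint angles; "joint_velocities": joint speeds; "joint_efforts": joint torques, N m; "ee_pos": TCP position; "orientation": TCP orientation; "wrist_force": force on the tool from outside, world axes, zero at the start; "torque": the same for the moment, N m; "finger_gap": opening from 0.0 (shut) to 1.0 (fully open); "grasp_force": force on a finger pad.
Only numpy, scipy, OpenCV 4.12 (cv2) and the standard library are available. Lean on these libraries where they do the work, as an engineer would, in place of code of your own. Each camera call takes 0.05 s, during which the arm holds its last target. There are 200 camera calls.

### The job

The four turned finials in the brown drying rack are dry: move them all to the blue delivery rack in reverse order, one to a pocket, so that the one now nearest the drying rack's red end goes in the pocket farthest from the delivery rack's red end, and so on until the one farthest from the red now stands next to the red. Set each one down upright on the pocket floor, without dropping it or letting any tip over, and leave the tape measure, spray can and bowl where they are.

Things in the scene. Friction and masses are not known exactly. Their poses are not given: they have to be found in the camera images.
- finial_maple: Round turned finial, pale cream maple, with a ball-shaped top; 85 mm tall, about 80 g. Foot 36 mm across, 7 mm high, thin neck, then a plain barrel 26 mm across, 37 to 66 mm above the foot's underside, to grip. Origin: centre of the foot's underside; z up to the tip. It starts upright on its disc in a drying rack pocket, foot 10 mm above the bench.
- finial_walnut: Round turned finial, very dark brown walnut, with a tall pointed spire; 90 mm tall, about 80 g. Foot 36 mm across, 7 mm high, thin neck, then a plain barrel 26 mm across, 37 to 66 mm above the foot's underside, to grip. Origin: centre of the foot's underside; z up to the tip. It starts upright on its disc in a drying rack pocket, foot 10 mm above the bench.
- finial_orange: Round turned finial, bright orange padauk, with a low dome; 77 mm tall, about 80 g. Foot 36 mm across, 7 mm high, thin neck, then a plain barrel 26 mm across, 37 to 66 mm above the foot's underside, to grip. Origin: centre of the foot's underside; z up to the tip. It starts upright on its disc in a drying rack pocket, foot 10 mm above the bench.
- finial_green: Round turned finial, green-stained ash, with a flat button on a thin stem; 80 mm tall, about 80 g. Foot 36 mm across, 7 mm high, thin neck, then a plain barrel 26 mm across, 37 to 66 mm above the foot's underside, to grip. Origin: centre of the foot's underside; z up to the tip. It starts upright on its disc in a drying rack pocket, foot 10 mm above the bench.
- disc_maple: Drip disc of the same colour as the maple finial (pale cream maple), 52 mm across, 4 mm thick, fixed to a pocket floor of the drying rack under that finial. It stays there, and so keeps showing which pocket the finial came from. Origin: centre of its underside.
- disc_walnut: Drip disc of the same colour as the walnut finial (very dark brown walnut), 52 mm across, 4 mm thick, fixed to a pocket floor of the drying rack under that finial. It stays there, and so keeps showing which pocket the finial came from. Origin: centre of its underside.
- disc_orange: Drip disc of the same colour as the orange finial (bright orange padauk), 52 mm across, 4 mm thick, fixed to a pocket floor of the drying rack under that finial. It stays there, and so keeps showing which pocket the finial came from. Origin: centre of its underside.
- disc_green: Drip disc of the same colour as the green finial (green-stained ash), 52 mm across, 4 mm thick, fixed to a pocket floor of the drying rack under that finial. It stays there, and so keeps showing which pocket the finial came from. Origin: centre of its underside.
- drying_rack: Brown drying rack, holding the finials at the start, one a pocket. Fixed, turned any way round. 286 x 70 mm, walls 6 mm thick, 20 mm high. Four square pockets, 58 mm inside, floor 6 mm up, in a row along its x axis, centres at x = -96, -32, 32, 96 mm. A bright red block marks the +x end (next to x = 96). Origin: middle of the row, at bench level; z up.
- delivery_rack: Blue painted delivery rack with a white floor, empty at the start. Fixed, turned any way round. 286 x 70 mm, walls 6 mm thick, 20 mm high. Four square pockets, 58 mm inside, floor 6 mm up, in a row along its x axis, centres at x = -96, -32, 32, 96 mm. A bright red block marks the +x end (next to x = 96). Origin: middle of the row, at bench level; z up.
- tape_measure: Yellow tape measure, 72 x 36 x 64 mm high, loose on the bench. Not to be disturbed. Origin: centre of its underside.
- spray_can: Green spray can with a white band and cap, 58 mm across, 165 mm tall, standing loose on the bench. Not to be disturbed. Origin: centre of its underside.
- turned_bowl: Turned wooden bowl, 92 mm across, 40 mm high, loose on the bench. Not to be disturbed. Origin: centre of its underside.

How it is judged (in metres and radians):
At the end, for the whole second after the job is handed in: Each finial stands upright (7 deg) and still on the delivery pocket floor (5 mm), within 15 mm of the centre of the pocket that mirrors its first place (1st from the red end becomes 4th from the red end, 2nd 3rd, 3rd 2nd, 4th 1st). Tape, can and bowl are within 30 mm of their starts (y of finial_maple in the frame of delivery_rack between -0.015 and 0.015 m and z of finial_maple in the frame of delivery_rack between 0.001 and 0.011 m and angle between each of finial_maple, finial_walnut, finial_orange, finial_green's own z axis and vertical below 0.12 rad and linear speed of each of finial_maple, finial_walnut, finial_orange, finial_green below 0.02 m/s and angular speed of each of finial_maple, finial_walnut, finial_orange, finial_green below 0.3 rad/s and ((x of disc_maple in the frame of drying_rack between -0.116 and -0.076 m and x of finial_maple in the frame of delivery_rack between 0.081 and 0.111 m) or (x of disc_maple in the frame of drying_rack between -0.052 and -0.012 m and x of finial_maple in the frame of delivery_rack between 0.017 and 0.047 m) or (x of disc_maple in the frame of drying_rack between 0.012 and 0.052 m and x of finial_maple in the frame of delivery_rack between -0.047 and -0.017 m) or (x of disc_maple in the frame of drying_rack between 0.076 and 0.116 m and x of finial_maple in the frame of delivery_rack between -0.111 and -0.081 m)) and y of finial_walnut in the frame of delivery_rack between -0.015 and 0.015 m and z of finial_walnut in the frame of delivery_rack between 0.001 and 0.011 m and ((x of disc_walnut in the frame of drying_rack between -0.116 and -0.076 m and x of finial_walnut in the frame of delivery_rack between 0.081 and 0.111 m) or (x of disc_walnut in the frame of drying_rack between -0.052 and -0.012 m and x of finial_walnut in the frame of delivery_rack between 0.017 and 0.047 m) or (x of disc_walnut in the frame of drying_rack between 0.012 and 0.052 m and x of finial_walnut in the frame of delivery_rack between -0.047 and -0.017 m) or (x of disc_walnut in the frame of drying_rack between 0.076 and 0.116 m and x of finial_walnut in the frame of delivery_rack between -0.111 and -0.081 m)) and y of finial_orange in the frame of delivery_rack between -0.015 and 0.015 m and z of finial_orange in the frame of delivery_rack between 0.001 and 0.011 m and ((x of disc_orange in the frame of drying_rack between -0.116 and -0.076 m and x of finial_orange in the frame of delivery_rack between 0.081 and 0.111 m) or (x of disc_orange in the frame of drying_rack between -0.052 and -0.012 m and x of finial_orange in the frame of delivery_rack between 0.017 and 0.047 m) or (x of disc_orange in the frame of drying_rack between 0.012 and 0.052 m and x of finial_orange in the frame of delivery_rack between -0.047 and -0.017 m) or (x of disc_orange in the frame of drying_rack between 0.076 and 0.116 m and x of finial_orange in the frame of delivery_rack between -0.111 and -0.081 m)) and y of finial_green in the frame of delivery_rack between -0.015 and 0.015 m and z of finial_green in the frame of delivery_rack between 0.001 and 0.011 m and ((x of disc_green in the frame of drying_rack between -0.116 and -0.076 m and x of finial_green in the frame of delivery_rack between 0.081 and 0.111 m) or (x of disc_green in the frame of drying_rack between -0.052 and -0.012 m and x of finial_green in the frame of delivery_rack between 0.017 and 0.047 m) or (x of disc_green in the frame of drying_rack between 0.012 and 0.052 m and x of finial_green in the frame of delivery_rack between -0.047 and -0.017 m) or (x of disc_green in the frame of drying_rack between 0.076 and 0.116 m and x of finial_green in the frame of delivery_rack between -0.111 and -0.081 m)) and distance of each of tape_measure, spray_can, turned_bowl from where it was at the start of the episode below 0.03 m); the robot touches nothing.
It fails at once if a finial tips over: it leans more than 35 degrees without the fingers on it ((angle between finial_maple's own z axis and vertical above 0.61 rad and contact force between the fingers and finial_maple below 0.02 N) or (angle between finial_walnut's own z axis and vertical above 0.61 rad and contact force between the fingers and finial_walnut below 0.02 N) or (angle between finial_orange's own z axis and vertical above 0.61 rad and contact force between the fingers and finial_orange below 0.02 N) or (angle between finial_green's own z axis and vertical above 0.61 rad and contact force between the fingers and finial_green below 0.02 N)).
It fails at once if a finial is dropped or knocked: it moves faster than 0.7 m/s (a fall of 25 mm) without the fingers on it ((linear speed of finial_maple above 0.7 m/s and contact force between the fingers and finial_maple below 0.02 N) or (linear speed of finial_walnut above 0.7 m/s and contact force between the fingers and finial_walnut below 0.02 N) or (linear speed of finial_orange above 0.7 m/s and contact force between the fingers and finial_orange below 0.02 N) or (linear speed of finial_green above 0.7 m/s and contact force between the fingers and finial_green below 0.02 N)).
It fails at once if the tape measure, spray can or bowl is pushed more than 30 mm (distance of any of tape_measure, spray_can, turned_bowl from where it was at the start of the episode above 0.03 m).
It also fails if it takes over 112 s, if anything falls off the work surface, if the arm or the gripper's body presses on something with over 40 N, if the wrist force passes 120 N, or if a joint passes its speed limit or range.

## Working session

There is one attempt and no reset: what is moved stays moved. The work goes in short steps, Python scripts to look and compute and a tool call to move; the robot and the scene stay as the last step left them, time stands still between calls to the robot, and variables do not carry over. Pictures are saved under pics/ and viewed, at most 14 in all, crops included, and the job is handed in when it is done.

Besides the shell and the picture viewer there is one more tool, called as name([rows], argument=value, ...), one row to a line, values as JSON. move_arm: Moves the arm, as the interface text tells. Its arguments: {"type":"object","properties":{"slide":{"type":"array","items":{"type":"array","items":{"type":"number"}}},"spin":{"type":"array","items":{"type":"number"}},"hand":{"type":"number"}},"required":["slide","spin"]}

```bash
ls; mkdir -p pics; python3 - <<'E'
from station import *
import cv2,numpy as np
for n in("top","side"):
    p,d=snapshot(n); cv2.imwrite(f"pics/{n}0.png",cv2.resize(p[:,:,::-1],(800,600),interpolation=cv2.INTER_CUBIC)); np.savez(f"{n}0.npz",p=p,d=d)
    print(n,calibration(n))
print(calibration("wrist")); print(get_state())
E
```

```text
pics
top {'fx': 407.4467819715279, 'fy': 407.4467819715279, 'cx': 253.46567766602126, 'cy': 190.1016614600033, 'pose': array([[ 1.58704956e-02, -9.80679149e-01,  1.94978292e-01,
         4.14101081e+02],
       [-9.99872495e-01, -1.52212192e-02,  4.82792075e-03,
        -6.61429234e+00],
       [-1.76683390e-03, -1.95030053e-01, -9.80795675e-01,
         9.59121975e+02],
       [ 0.00000000e+00,  0.00000000e+00,  0.00000000e+00,
         1.00000000e+00]])}
side {'fx': 418.65545274866133, 'fy': 418.65545274866133, 'cx': 262.87262359050396, 'cy': 191.4015995300116, 'pose': array([[ 8.87614573e-01, -3.11397435e-01,  3.39370014e-01,
         2.51135632e+02],
       [-4.60172273e-01, -5.68304960e-01,  6.82107727e-01,
        -7.06974324e+02],
       [-1.95409346e-02, -7.61617430e-01, -6.47732231e-01,
         7.27620550e+02],
       [ 0.00000000e+00,  0.00000000e+00,  0.00000000e+00,
         1.00000000e+00]])}
{'fx': 329.70631643883314, 'fy': 329.70631643883314, 'cx': 256.471147557408, 'cy': 193.88278126186447, 'hand_eye': array([[ 3.46748755e-05, -9.57222594e-01, -2.89352560e-01,
      
[... 286 characters left out ...]
: 0.1, 'joint_pos': array([-1.27120749e+00,  2.17729558e-01,  1.61481065e+00, -1.15532930e-05,
        1.31132887e+00, -1.12188386e-01]), 'joint_velocities': array([-0.00020277, -0.00277032, -0.00400872, -0.00110075,  0.00066636,
        0.00034731]), 'joint_efforts': array([ 5.58901702e-04, -3.98074865e+01, -3.04968667e+01, -7.89882847e-05,
        4.18776559e-03, -9.07475311e-06]), 'ee_pos': array([ 249.94677804, -572.01410515,  230.04802467]), 'orientation': array([-3.07302277e+00, -6.41799488e-01,  3.51767116e-04]), 'wrist_force': array([ 0.00088031, -0.32097646, -0.65622977]), 'torque': array([-0.0120233 ,  0.01927271,  0.01470832]), 'grasp_force': 0.0, 'finger_gap': 0.9987567299388636}
```

View pics/top0.png

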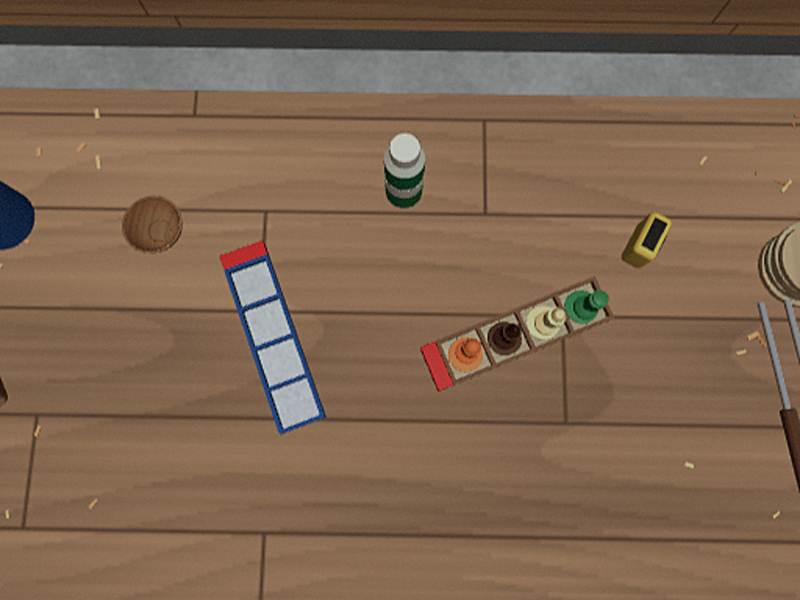

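View pics/side0.png

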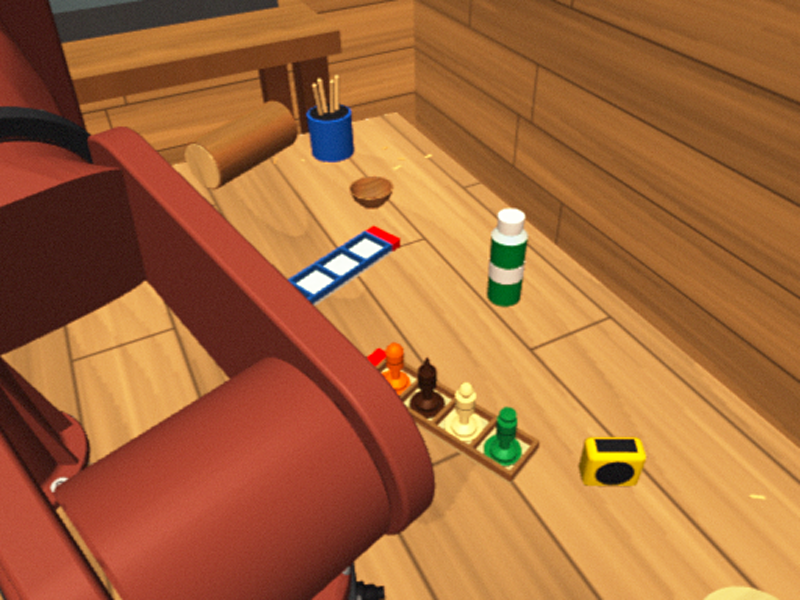

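The top view shows the drying rack's red end at (437,365). From there the order is orange (465,352), walnut (505,338), maple (545,322), green (585,306). The delivery rack's red end is at (244,255), with pockets at (253,283), (268,322), (281,361) and (297,403). The side view agrees, though the arm partly hides the scene. Next I'll measure both racks and the finials in world coordinates.

```bash
cat > h.py <<'E'
import numpy as np,cv2
from station import *
from scipy.spatial.transform import Rotation as R
def cloud(p,d,c,T):
    v,u=np.mgrid[:384,:512]; P=np.stack([(u-c['cx'])/c['fx']*d,(v-c['cy'])/c['fy']*d,d],-1)
    return P@T[:3,:3].T+T[:3,3]
def onplane(u,v,z,c,T):
    r=T[:3,:3]@np.array([(u-c['cx'])/c['fx'],(v-c['cy'])/c['fy'],1]); o=T[:3,3]; return o+r*(z-o[2])/r[2]
def wristT(s):
    T=np.eye(4);T[:3,:3]=R.from_rotvec(s['orientation']).as_matrix();T[:3,3]=s['ee_pos'];return T@calibration('wrist')['hand_eye']
E
python3 - <<'E'
from h import *
f=np.load('top0.npz');p,d=f['p'],f['d'];c=calibration('top');T=c['pose'];W=cloud(p,d,c,T)
hsv=cv2.cvtColor(p,cv2.COLOR_RGB2HSV);H,S,V=[hsv[...,i].astype(int) for i in range(3)]
v,u=np.mgrid[:384,:512]
inb=lambda a,b,e,g:(u>a/1.5625)&(u<b/1.5625)&(v>e/1.5625)&(v<g/1.5625)
z=W[...,2]
print('bench z',np.median(z[inb(400,520,430,480)]))
# delivery
m=inb(205,340,230,440)&(((H>100)&(H<130)&(S>100))|((S<40)&(V>120))|(((H<6)|(H>174))&(S>180)))&(d>0)
r=cv2.minAreaRect(W[m][:,:2].astype(np.float32));print('delivery(incl red)',r)
w=inb(205,340,230,440)&(S<40)&(V>120)
n,l,st,ce=cv2.connectedComponentsWithStats(w.astype(np.uint8))
for i in range(1,n):
    if st[i,4]>100: print('pocket',ce[i]*1.5625,st[i,4],onplane(*ce[i],6,c,T).round(1),np.median(z[l==i]))
for nm,b in(('del',(205,290,230,280)),('dry',(410,460,330,400))):
    m=inb(*b)&((H<5)|(H>174))&(S>190); print('red',nm,W[m].mean(0).round(1),m.sum(),np.percentile(z[m],[10,90]))
# drying: tops
m=inb(410,620,270,400)&(z>12)&(z<24); print('dry rim',cv2.minAreaRect(W[m][:,:2].astype(np.float32)))
for nm,(x,y) in dict(orange=(467,350),walnut=(507,336),maple=(548,320),green=(592,304)).items():
    q=W[inb(x-26,x+26,y-26,y+26)]
    for a,b in((48,75),(75,105)):
        k=q[(q[:,2]>a)&(q[:,2]<b)]; print(nm,a,len(k),k.mean(0).round(1) if len(k) else'',np.ptp(k,axis=0).round(0) if len(k) else'')
for nm,b in(('can',(380,430,130,210)),('tape',(620,675,205,270)),('bowl',(120,185,190,255))):
    q=W[inb(*b)];q=q[q[:,2]>20];print(nm,q.mean(0).round(),q.min(0).round(),q.max(0).round())
E
```

```text
bench z -0.4416839835644737
delivery(incl red) ((545.8068237304688, 186.15072631835938), (292.60821533203125, 70.31932067871094), 21.796743392944336)
pocket [253.1846374  283.10174141] 524 [622.  217.5   6. ] 5.580423204815304
pocket [266.74026268 321.8919837 ] 552 [562.1 193.4   6. ] 5.5404707630518715
pocket [280.32051282 361.64262821] 585 [502.3 169.7   6. ] 5.5518920872436865
pocket [294.36690939 402.43982605] 618 [442.4 145.8   6. ] 5.515147142552564
red del [664.1 233.   19.2] 226 [16.99339155 21.67228481]
red dry [503.3 -59.9  18.6] 51 [15.88380318 21.43678519]
dry rim ((550.1716918945312, -183.3145751953125), (70.04773712158203, 285.98748779296875), 23.109827041625977)
orange 48 33 [ 516.  -104.    66.4] [26. 24. 25.]
orange 75 98 [ 520.4 -108.    82.1] [24. 24. 13.]
walnut 48 43 [ 538.2 -159.6   66.5] [25. 23. 23.]
walnut 75 97 [ 542.  -163.8   81.3] [24. 24. 25.]
maple 48 62 [ 560.4 -221.2   66.7] [25. 21. 26.]
maple 75 86 [ 564.8 -225.8   88.6] [25. 23. 21.]
green 48 60 [ 587.2 -279.2   64.7] [26. 20. 26.]
green 75 104 [ 589.4 -286.    85.7] [24. 25. 18.]
can [761. -10. 125.] [414. -40.  20.] [797.  18. 959.]
tape [ 683. -367.   65.] [ 414. -405.   20.] [726.  -7. 959.]
bowl [708. 375.  41.] [414.  -7.  20.] [750. 415. 959.]
```

move_arm([
  [4.3, -2.24, 0],
  [8.6, -4.48, 0],
  [12.9, -6.7, 0],
  [17.2, -9, 0],
  [21.5, -11.2, 0],
  [25.8, -13.4, 0],
  [30.1, -15.7, 0],
  [34.4, -17.9, 0],
  [38.7, -20.2, 0],
  [43, -22.4, 0],
], spin=[-8.5, -17, -25.5, -34, -42.5, -51, -59.5, -68, -76.5, -85], hand=0)

```text
time_s: 1.1
ee_pos: [555.2, -193.4, 230.8]
orientation: [-1.825, -2.556, 0.0]
wrist_force: [0.1, -0.3, 0.4]
finger_gap: 1.003
grasp_force: 0.0
```

move_arm([
  [0, 0, 0],
  [0, 0, 0],
  [0, 0, 0],
  [0, 0, 0],
], spin=[-4.5, -4.5, -4.5, -4.5])

```text
time_s: 1.5
ee_pos: [553.9, -196.2, 231.0]
orientation: [-1.735, -2.618, 0.0]
wrist_force: [0.5, 0.7, 0.0]
finger_gap: 1.001
grasp_force: 0.0
```

```bash
python3 - <<'E'
from h import *
s=get_state();p,d=snapshot('wrist');np.savez('w1.npz',p=p,d=d,T=wristT(s))
cv2.imwrite('pics/w1.png',cv2.resize(p[:,:,::-1],(800,600),interpolation=cv2.INTER_CUBIC))
print(s['ee_pos'],R.from_rotvec(s['orientation']).as_matrix().round(3),s['joint_pos'].round(2),s['time_s'])
c=calibration('wrist');W=cloud(p,d,c,wristT(s)).reshape(-1,3)
k=W[(W[:,2]>12)&(W[:,2]<25)&(W[:,0]>470)&(W[:,0]<640)&(W[:,1]<-30)&(W[:,1]>-340)]; print('rim',cv2.minAreaRect(k[:,:2].astype(np.float32)))
o=np.array([554.9,-194.3]);e=np.array([-.392,.92])
for nm,a in(('orange',96),('walnut',32),('maple',-32),('green',-96)):
    q=W[np.hypot(*(W[:,:2]-o-a*e).T)<27]
    for lo,hi in((12,17.5),(48,74),(74,105)):
        k=q[(q[:,2]>lo)&(q[:,2]<hi)]
        if len(k): print(nm,lo,len(k),cv2.minEnclosingCircle(k[:,:2].astype(np.float32)),(o+a*e).round(1))
E
```

```text
[ 553.89145662 -196.16192443  230.98010011] [[-0.39   0.921 -0.001]
 [ 0.921  0.39   0.   ]
 [ 0.    -0.001 -1.   ]] [-0.46  0.14  1.7  -0.    1.3  -0.86] 1.5
rim ((551.993896484375, -182.5843505859375), (70.18882751464844, 285.4181823730469), 23.125587463378906)
orange 12 90 ((522.4895629882812, -107.89130401611328), 17.871950149536133) [ 517.3 -106. ]
orange 48 23 ((522.5685424804688, -107.99872589111328), 13.087559700012207) [ 517.3 -106. ]
orange 74 778 ((522.6112060546875, -107.86064147949219), 12.950745582580566) [ 517.3 -106. ]
walnut 12 101 ((542.3512573242188, -159.5126190185547), 20.08981704711914) [ 542.4 -164.9]
walnut 48 61 ((544.4637451171875, -163.70260620117188), 13.19904613494873) [ 542.4 -164.9]
walnut 74 649 ((544.4520263671875, -163.76866149902344), 12.925819396972656) [ 542.4 -164.9]
maple 12 109 ((567.3944091796875, -226.32774353027344), 17.86685562133789) [ 567.4 -223.7]
maple 48 187 ((567.0274658203125, -225.19027709960938), 12.987200736999512) [ 567.4 -223.7]
maple 74 579 ((567.3848876953125, -226.6320343017578), 13.142532348632812) [ 567.4 -223.7]
green 12 123 ((592.2108764648438, -285.8816223144531), 17.9290714263916) [ 592.5 -282.6]
green 48 275 ((592.1901245117188, -284.9885559082031), 12.911447525024414) [ 592.5 -282.6]
green 74 560 ((592.5517578125, -285.9822692871094), 13.000177383422852) [ 592.5 -282.6]
```

View pics/w1.png

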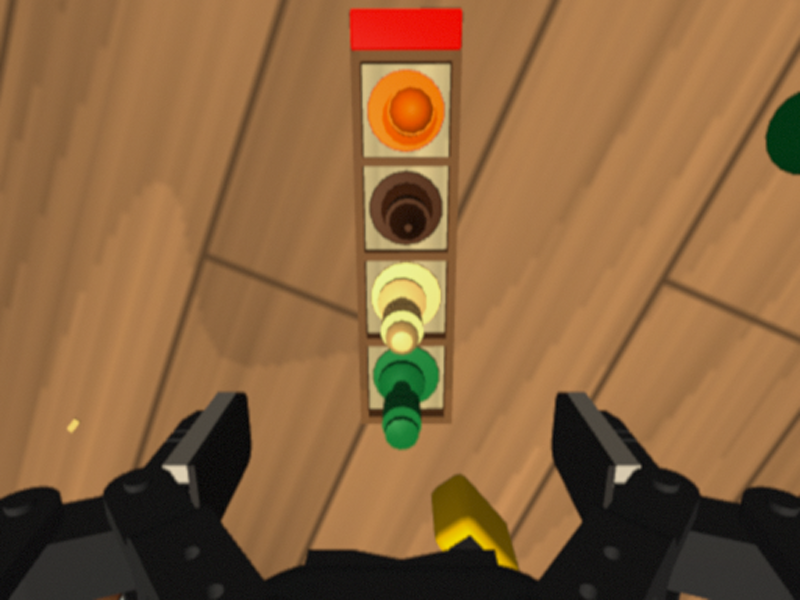

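The wrist view shows all four finials upright in their pockets: orange (406,110), walnut (406,208), maple (403,300) and green (405,375). The row is parallel to the tool's x axis and the fingers are clear of the tape. I'll grasp the orange one first.

move_arm([
  [4.7, 0.3, 1],
  [9.4, 0.6, 3],
  [9.4, 0.6, 7],
  [9.4, 0.6, 10],
  [9.4, 0.6, 13],
  [9.4, 0.6, 16],
  [9.4, 0.6, 18],
  [9.4, 0.6, 19],
  [9.4, 0.6, 19],
  [9.4, 0.6, 19],
], spin=[0, 0, 0, 0, 0, 0, 0, 0, 0, 0])

```text
time_s: 2.55
ee_pos: [523.9, -107.3, 42.2]
orientation: [1.732, 2.619, 0.001]
wrist_force: [0.8, 0.2, 0.5]
finger_gap: 0.999
grasp_force: 0.0
```

move_arm([
  [0, 0, 0],
  [0, 0, 0],
  [0, 0, 0],
  [0, 0, 0],
  [0, 0, 0],
  [0, 0, 0],
  [0, 0, 0],
  [0, 0, 0],
], spin=[0, 0, 0, 0, 0, 0, 0, 0], hand=1)

```text
time_s: 3.35
ee_pos: [523.6, -106.7, 41.8]
orientation: [1.731, 2.621, 0.0]
wrist_force: [-1.3, -0.4, 5.4]
finger_gap: 0.291
grasp_force: 58.8
```

move_arm([
  [0, 0, -1],
  [0, 0, -4],
  [0, 0, -8],
  [0, 0, -12],
], spin=[0, 0, 0, 0])

```text
time_s: 3.75
ee_pos: [522.0, -106.1, 161.5]
orientation: [-1.73, -2.619, 0.001]
wrist_force: [1.6, -1.3, -0.1]
finger_gap: 0.287
grasp_force: 58.9
```

move_arm([
  [2.6, 0.24, 0],
  [5.3, 0.47, 0],
  [7.9, 0.71, 0],
  [10.5, 0.95, 0],
  [13.2, 1.18, 0],
  [15.8, 1.42, 0],
  [18.5, 1.66, 0],
  [21.1, 1.9, 0],
  [23.7, 2.13, 0],
  [26.4, 2.37, 0],
], spin=[8.5, 17, 25.5, 34, 42.5, 51, 59.5, 68, 76.5, 85])

```text
time_s: 4.75
ee_pos: [440.5, 146.5, 161.0]
orientation: [-3.05, -0.753, 0.001]
wrist_force: [-0.6, 0.2, -1.2]
finger_gap: 0.287
grasp_force: 59.0
```

move_arm([
  [0, 0, 0],
  [0, 0, 0],
  [0, 0, 0],
  [0, 0, 0],
], spin=[6.3, 6.3, 6.3, 6.3])

```text
time_s: 5.15
ee_pos: [441.5, 145.2, 161.2]
orientation: [3.085, 0.595, -0.0]
wrist_force: [-0.8, 0.8, -1.1]
finger_gap: 0.284
grasp_force: 59.1
```

```bash
python3 - <<'E'
from h import *
s=get_state();p,d=snapshot('wrist');np.savez('w2.npz',p=p,d=d,T=wristT(s))
cv2.imwrite('pics/w2.png',cv2.resize(p[:,:,::-1],(800,600),interpolation=cv2.INTER_CUBIC))
print(s['ee_pos'],R.from_rotvec(s['orientation']).as_matrix().round(3)[:2,:2],s['time_s'],s['grasp_force'])
c=calibration('wrist');W=cloud(p,d,c,wristT(s)); hsv=cv2.cvtColor(p,cv2.COLOR_RGB2HSV).astype(int)
z=W[...,2]
ok=(d>0)&(z>12)&(z<25)&(np.abs(W[...,0]-540)<160)&(np.abs(W[...,1]-190)<110)
b=ok&(hsv[...,0]>100)&(hsv[...,0]<130)&(hsv[...,1]>100); r=ok&((hsv[...,0]<6)|(hsv[...,0]>174))&(hsv[...,1]>180)
for n,m in(('blue',b),('all',b|r)): print(n,m.sum(),cv2.minAreaRect(W[m][:,:2].astype(np.float32)))
print('red',W[r].mean(0))
w=(hsv[...,1]<45)&(hsv[...,2]>110)&(z>2)&(z<10)
n,l,st,ce=cv2.connectedComponentsWithStats(w.astype(np.uint8))
for i in range(1,n):
    if st[i,4]>300: print('pocket',ce[i]*1.5625,cv2.minAreaRect(W[l==i][:,:2].astype(np.float32)))
E
```

```text
[441.47397076 145.17593275 161.20540285] [[ 0.928  0.372]
 [ 0.372 -0.928]] 5.15 59.099827065379316
blue 4271 ((493.1433410644531, 165.36093139648438), (175.655517578125, 69.73343658447266), 21.82343864440918)
all 4271 ((493.1433410644531, 165.36093139648438), (175.655517578125, 69.73343658447266), 21.82343864440918)
red [nan nan nan]
pocket [401.80168045  45.72824441] ((557.23193359375, 190.9889373779297), (44.48888397216797, 58.264549255371094), 21.824848175048828)
pocket [401.68694101 161.04463905] ((502.606689453125, 169.1327362060547), (57.869293212890625, 58.30073547363281), 21.870248794555664)
pocket [401.68219904 273.65979822] ((442.1403503417969, 144.9364013671875), (56.08541488647461, 58.26847457885742), 21.862812042236328)<stdin>:10: RuntimeWarning: Mean of empty slice.
  ret = um.true_divide(
```

View pics/w2.png

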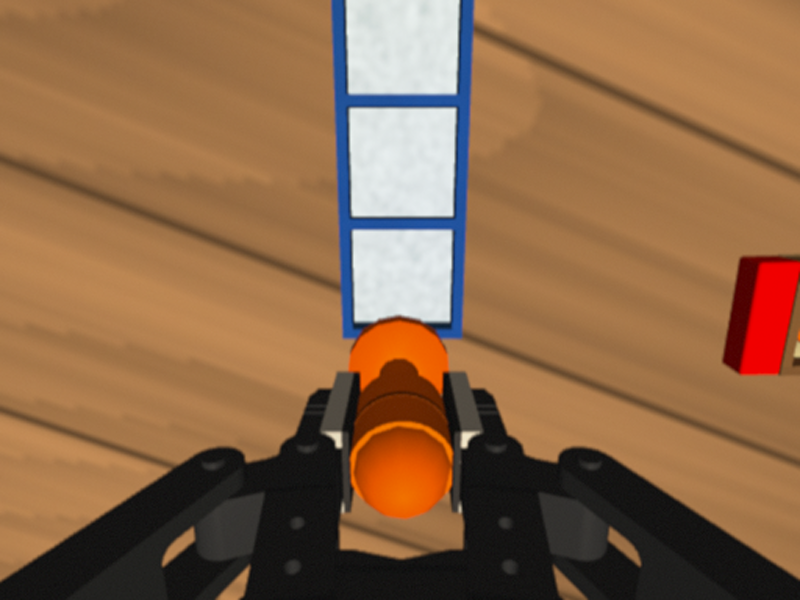

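The view shows the orange finial held upright, with the far pocket straight below it, centred at about (402,274). Measured centres match the plan to within 1 mm, so I'll lower it.

move_arm([
  [0, 0, 4],
  [0, 0, 8],
  [0, 0, 10.5],
  [0, 0, 11.5],
  [0, 0, 12],
  [0, 0, 12.2],
  [0, 0, 12.3],
  [0, 0, 12.3],
  [0, 0, 12.3],
], spin=[0, 0, 0, 0, 0, 0, 0, 0, 0])

```text
time_s: 6.1
ee_pos: [442.5, 145.8, 39.4]
orientation: [3.085, 0.594, 0.004]
wrist_force: [-0.3, 0.1, -1.1]
finger_gap: 0.286
grasp_force: 59.1
```

move_arm([
  [0, 0, 0.05],
  [0, 0, 0.1],
  [0, 0, 0.1],
], spin=[0, 0, 0])

```text
time_s: 6.4
ee_pos: [441.9, 145.7, 37.9]
orientation: [-3.085, -0.594, -0.001]
wrist_force: [-1.1, 0.3, 2.4]
finger_gap: 0.288
grasp_force: 59.5
```

move_arm([
  [0, 0, 0],
  [0, 0, 0],
  [0, 0, 0],
  [0, 0, 0],
  [0, 0, 0],
  [0, 0, 0],
  [0, 0, 0],
], spin=[0, 0, 0, 0, 0, 0, 0], hand=0)

```text
time_s: 7.1
ee_pos: [441.5, 145.6, 37.3]
orientation: [-3.085, -0.594, 0.0]
wrist_force: [0.6, 0.0, -1.6]
finger_gap: 0.998
grasp_force: 0.0
```

move_arm([
  [0, 0, -2],
  [0, 0, -6],
  [0, 0, -10],
  [0, 0, -12.4],
  [0, 0, -12.4],
  [0, 0, -12.4],
], spin=[0, 0, 0, 0, 0, 0])

```text
time_s: 7.7
ee_pos: [441.7, 145.6, 161.6]
orientation: [3.085, 0.594, 0.002]
wrist_force: [-1.4, -0.4, -0.6]
finger_gap: 1.0
grasp_force: 0.0
```

```bash
cat > chk.py <<'E'
import sys
from h import *
# usage: chk.py name x y : finial position near x,y from wrist and top clouds; saves wrist picture
n,x,y=sys.argv[1],float(sys.argv[2]),float(sys.argv[3])
s=get_state();p,d=snapshot('wrist');cv2.imwrite(f'pics/{n}.png',cv2.resize(p[:,:,::-1],(800,600),interpolation=cv2.INTER_CUBIC))
t,dt=snapshot('top');cv2.imwrite(f'pics/{n}_top.png',cv2.resize(t[:,:,::-1],(800,600),interpolation=cv2.INTER_CUBIC))
print(s['ee_pos'].round(1),s['time_s'])
for nm,W in(('wrist',cloud(p,d,calibration('wrist'),wristT(s))),('top',cloud(t,dt,calibration('top'),calibration('top')['pose']))):
    q=W.reshape(-1,3);q=q[np.hypot(q[:,0]-x,q[:,1]-y)<27]
    for lo,hi in((10,14),(40,70),(70,100)):
        k=q[(q[:,2]>lo)&(q[:,2]<hi)]
        if len(k)>5: c,r=cv2.minEnclosingCircle(k[:,:2].astype(np.float32));print(nm,lo,len(k),np.round(c,1),round(r,1),'zmax',k[:,2].max().round(1))
E
python3 chk.py o1 442.6 144.9
```

```text
[441.7 145.6 161.6] 7.7
wrist 10 196 [441.4 146.8] 17.8 zmax 14.0
wrist 40 263 [441.6 147.1] 13.1 zmax 70.0
wrist 70 927 [441.1 146.9] 13.2 zmax 83.4
top 10 25 [435.5 141.9] 16.0 zmax 13.7
top 40 20 [434.6 137.9] 9.0 zmax 69.9
top 70 32 [437.2 144. ] 10.7 zmax 85.7
```

View pics/o1.png

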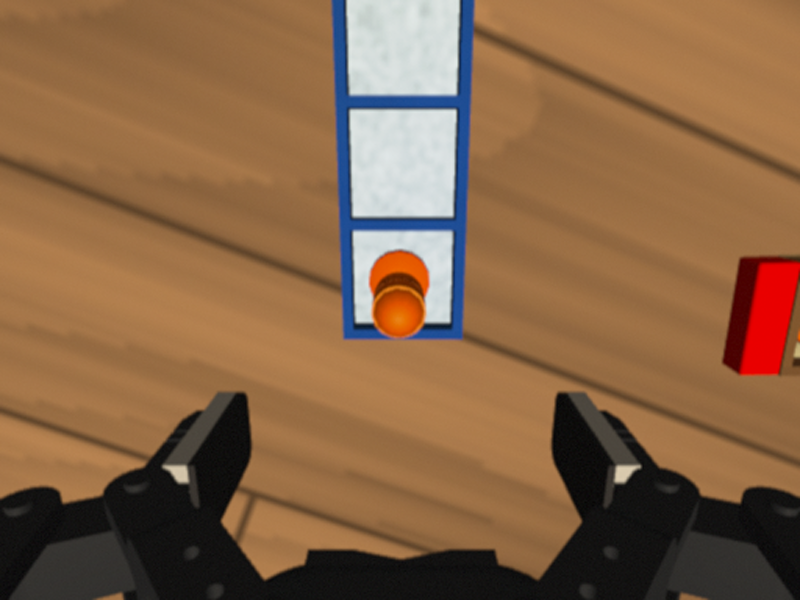

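The orange finial stands upright in the far pocket, with its foot at about (400,278), 2 mm off centre. Walnut is next.

move_arm([
  [-0.19, 3.25, 0],
  [-0.38, 6.5, 0],
  [-0.58, 9.76, 0],
  [-0.77, 13.01, 0],
  [-0.96, 16.26, 0],
  [-1.16, 19.5, 0],
  [-1.35, 22.77, 0],
  [-1.54, 26.0, 0],
  [-1.73, 29.3, 0],
  [-1.93, 32.5, 0],
], spin=[-8.5, -17, -25.5, -34, -42.5, -51, -59.5, -68, -76.5, -85], hand=0)

```text
time_s: 8.8
ee_pos: [543.1, -164.2, 158.7]
orientation: [-1.863, -2.524, 0.001]
wrist_force: [0.1, 0.2, 0.4]
finger_gap: 0.998
grasp_force: 0.0
```

move_arm([
  [0, 0, 0],
  [0, 0, 0],
  [0, 0, 2],
  [0, 0, 5],
  [0, 0, 8],
  [0, 0, 10.5],
  [0, 0, 11.5],
  [0, 0, 12],
  [0, 0, 12],
  [0, 0, 12],
], spin=[-6.3, -6.3, -6.3, -6.3, -6.3, -6.3, -6.3, -6.3, -6.3, -6.3])

```text
time_s: 9.8
ee_pos: [545.3, -163.6, 42.5]
orientation: [1.731, 2.619, 0.001]
wrist_force: [-0.9, 0.4, -0.6]
finger_gap: 0.997
grasp_force: 0.0
```

move_arm([
  [0, 0, 0],
  [0, 0, 0],
  [0, 0, 0],
  [0, 0, 0],
  [0, 0, 0],
  [0, 0, 0],
  [0, 0, 0],
  [0, 0, 0],
], spin=[0, 0, 0, 0, 0, 0, 0, 0], hand=1)

```text
time_s: 10.6
ee_pos: [544.4, -163.5, 41.8]
orientation: [1.732, 2.621, -0.0]
wrist_force: [-1.9, -0.1, 5.5]
finger_gap: 0.287
grasp_force: 59.1
```

move_arm([
  [0, 0, -1],
  [0, 0, -4],
  [0, 0, -8],
  [0, 0, -12],
], spin=[0, 0, 0, 0])

```text
time_s: 11.0
ee_pos: [543.3, -162.8, 161.4]
orientation: [-1.731, -2.619, 0.0]
wrist_force: [0.6, -0.7, -0.3]
finger_gap: 0.287
grasp_force: 58.9
```

move_arm([
  [3.22, 0.92, 0],
  [6.45, 1.83, 0],
  [9.67, 2.75, 0],
  [12.9, 3.67, 0],
  [16.1, 4.58, 0],
  [19.35, 5.5, 0],
  [22.6, 6.42, 0],
  [25.8, 7.34, 0],
  [29, 8.25, 0],
  [32.25, 9.17, 0],
], spin=[8.5, 17, 25.5, 34, 42.5, 51, 59.5, 68, 76.5, 85])

```text
time_s: 12.0
ee_pos: [501.4, 170.7, 161.1]
orientation: [-3.05, -0.753, 0.0]
wrist_force: [1.2, 0.3, -1.0]
finger_gap: 0.289
grasp_force: 58.9
```

move_arm([
  [0, 0, 0],
  [0, 0, 0],
  [0, 0, 0],
  [0, 0, 4],
  [0, 0, 8],
  [0, 0, 10.5],
  [0, 0, 11.5],
  [0, 0, 12],
  [0, 0, 12.2],
  [0, 0, 12.2],
], spin=[6.3, 6.3, 6.3, 6.3, 6.3, 6.3, 6.3, 6.3, 6.3, 6.3])

```text
time_s: 13.0
ee_pos: [503.5, 169.4, 40.6]
orientation: [-3.085, -0.594, -0.004]
wrist_force: [0.3, 0.3, 0.1]
finger_gap: 0.291
grasp_force: 59.1
```

move_arm([
  [0, 0, 0.1],
  [0, 0, 0.15],
  [0, 0, 0.2],
  [0, 0, 0.2],
], spin=[0, 0, 0, 0])

```text
time_s: 13.4
ee_pos: [502.5, 169.4, 37.8]
orientation: [3.085, 0.594, 0.002]
wrist_force: [0.1, 0.2, 0.3]
finger_gap: 0.286
grasp_force: 59.2
```

move_arm([
  [0, 0, 0],
  [0, 0, 0],
  [0, 0, 0],
  [0, 0, 0],
  [0, 0, 0],
  [0, 0, 0],
  [0, 0, 0],
], spin=[0, 0, 0, 0, 0, 0, 0], hand=0)

```text
time_s: 14.1
ee_pos: [502.1, 169.3, 37.3]
orientation: [-3.085, -0.594, 0.0]
wrist_force: [-1.1, -0.5, 0.2]
finger_gap: 0.999
grasp_force: 0.0
```

move_arm([
  [0, 0, -2],
  [0, 0, -6],
  [0, 0, -10],
  [0, 0, -12.4],
  [0, 0, -12.4],
  [0, 0, -12.4],
], spin=[0, 0, 0, 0, 0, 0])

```text
time_s: 14.7
ee_pos: [502.3, 169.3, 161.7]
orientation: [3.085, 0.594, 0.002]
wrist_force: [-0.4, 0.1, -0.5]
finger_gap: 0.999
grasp_force: 0.0
```

```bash
python3 chk.py wa1 502.2 168.9
```

```text
[502.3 169.3 161.7] 14.7
wrist 10 184 [502.6 169.9] 17.8 zmax 14.0
wrist 40 260 [502.6 170. ] 13.2 zmax 69.8
wrist 70 930 [502.4 170. ] 13.2 zmax 96.4
top 10 30 [500.  168.7] 17.8 zmax 13.9
top 40 35 [500.1 168.7] 13.2 zmax 70.0
top 70 106 [500.4 168.6] 13.1 zmax 96.9
```

View pics/wa1.png

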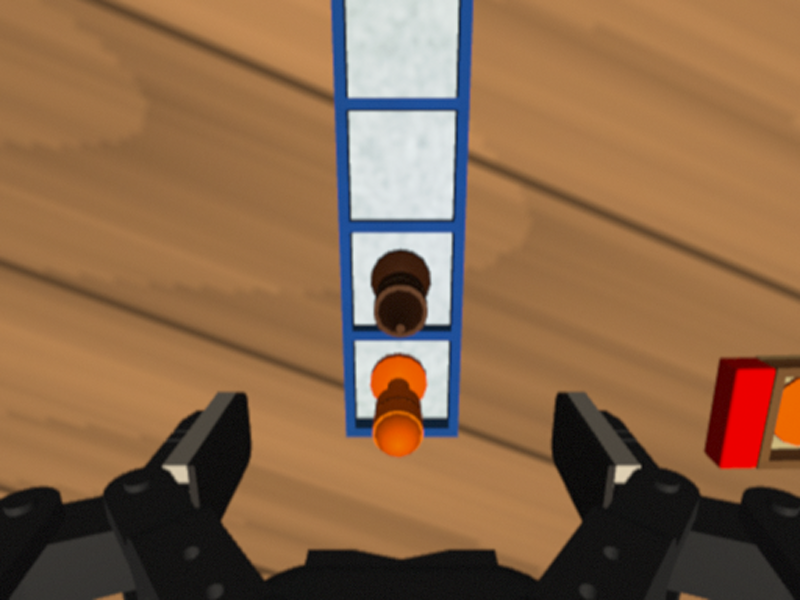

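Walnut stands upright and centred, with its foot at (401,275), and orange is undisturbed at (398,380). Maple is next.

move_arm([
  [-0.86, 3.91, 0],
  [-1.72, 7.82, 0],
  [-2.59, 11.73, 0],
  [-3.45, 15.64, 0],
  [-4.31, 19.55, 0],
  [-5.17, 23.45, 0],
  [-6.03, 27.36, 0],
  [-6.9, 31.27, 0],
  [-7.76, 35.2, 0],
  [-8.62, 39.1, 0],
], spin=[-8.5, -17, -25.5, -34, -42.5, -51, -59.5, -68, -76.5, -85], hand=0)

```text
time_s: 15.8
ee_pos: [565.9, -226.8, 158.6]
orientation: [-1.875, -2.515, 0.001]
wrist_force: [-0.3, 0.3, -0.1]
finger_gap: 0.999
grasp_force: 0.0
```

move_arm([
  [0, 0, 0],
  [0, 0, 0],
  [0, 0, 2],
  [0, 0, 5],
  [0, 0, 8],
  [0, 0, 10.5],
  [0, 0, 11.5],
  [0, 0, 12],
  [0, 0, 12],
  [0, 0, 12],
], spin=[-6.3, -6.3, -6.3, -6.3, -6.3, -6.3, -6.3, -6.3, -6.3, -6.3])

```text
time_s: 16.8
ee_pos: [568.3, -226.1, 42.7]
orientation: [1.743, 2.611, 0.0]
wrist_force: [-0.0, 0.1, -0.3]
finger_gap: 1.0
grasp_force: 0.0
```

move_arm([
  [0, 0, 0],
  [0, 0, 0],
  [0, 0, 0],
  [0, 0, 0],
  [0, 0, 0],
  [0, 0, 0],
  [0, 0, 0],
  [0, 0, 0],
], spin=[0, 0, 0, 0, 0, 0, 0, 0], hand=1)

```text
time_s: 17.6
ee_pos: [567.4, -226.0, 41.8]
orientation: [1.744, 2.613, -0.0]
wrist_force: [-1.9, -0.5, 3.8]
finger_gap: 0.291
grasp_force: 59.1
```

move_arm([
  [0, 0, -1],
  [0, 0, -4],
  [0, 0, -8],
  [0, 0, -12],
], spin=[0, 0, 0, 0])

```text
time_s: 18.0
ee_pos: [566.3, -225.1, 161.4]
orientation: [-1.743, -2.611, -0.0]
wrist_force: [0.5, -0.6, -0.6]
finger_gap: 0.289
grasp_force: 58.9
```

move_arm([
  [3.9, 1.55, 0],
  [7.8, 3.1, 0],
  [11.7, 4.65, 0],
  [15.6, 6.2, 0],
  [19.4, 7.77, 0],
  [23.3, 9.3, 0],
  [27.2, 10.9, 0],
  [31.1, 12.4, 0],
  [35, 14, 0],
  [38.9, 15.55, 0],
], spin=[8.5, 17, 25.5, 34, 42.5, 51, 59.5, 68, 76.5, 85])

```text
time_s: 19.0
ee_pos: [561.0, 194.4, 161.1]
orientation: [-3.05, -0.752, 0.0]
wrist_force: [0.7, 0.6, -1.9]
finger_gap: 0.286
grasp_force: 58.9
```

move_arm([
  [0, 0, 0],
  [0, 0, 0],
  [0, 0, 0],
  [0, 0, 0],
], spin=[5.8, 5.8, 5.8, 5.8])

```text
time_s: 19.4
ee_pos: [561.6, 191.7, 161.1]
orientation: [3.082, 0.606, -0.001]
wrist_force: [-0.4, -1.1, -0.6]
finger_gap: 0.285
grasp_force: 59.1
```

move_arm([
  [0, 0, 4],
  [0, 0, 8],
  [0, 0, 10.5],
  [0, 0, 11.5],
  [0, 0, 12],
  [0, 0, 12.2],
  [0, 0, 12.3],
  [0, 0, 12.4],
  [0, 0, 12.4],
  [0, 0, 12.4],
], spin=[0.4, 0.4, 0.4, 0.4, 0.4, 0.4, 0.4, 0.4, 0.4, 0.4])

```text
time_s: 20.4
ee_pos: [562.2, 192.8, 38.1]
orientation: [-3.085, -0.595, -0.002]
wrist_force: [-0.5, -0.3, -0.8]
finger_gap: 0.291
grasp_force: 59.1
```

move_arm([
  [0, 0, 0],
  [0, 0, 0],
], spin=[0, 0])

```text
time_s: 20.6
ee_pos: [562.1, 192.8, 37.9]
orientation: [-3.085, -0.595, -0.001]
wrist_force: [0.4, 0.1, 1.6]
finger_gap: 0.284
grasp_force: 59.1
```

move_arm([
  [0, 0, 0],
  [0, 0, 0],
  [0, 0, 0],
  [0, 0, 0],
  [0, 0, 0],
  [0, 0, 0],
  [0, 0, 0],
], spin=[0, 0, 0, 0, 0, 0, 0], hand=0)

```text
time_s: 21.3
ee_pos: [561.7, 192.6, 37.3]
orientation: [-3.085, -0.595, -0.0]
wrist_force: [-0.2, 0.6, 0.6]
finger_gap: 1.003
grasp_force: 0.0
```

move_arm([
  [0, 0, -2],
  [0, 0, -6],
  [0, 0, -10],
  [0, 0, -12.4],
  [0, 0, -12.4],
  [0, 0, -12.4],
], spin=[0, 0, 0, 0, 0, 0])

```text
time_s: 21.9
ee_pos: [561.8, 192.6, 161.6]
orientation: [3.085, 0.595, 0.002]
wrist_force: [-0.0, -0.2, -0.3]
finger_gap: 1.001
grasp_force: 0.0
```

```bash
python3 chk.py m1 561.6 192.7
```

```text
[561.8 192.6 161.6] 21.9
wrist 10 196 [561.7 192.9] 17.8 zmax 14.0
wrist 40 266 [562.6 193.5] 12.8 zmax 69.8
wrist 70 968 [561.5 193. ] 13.0 zmax 91.6
top 10 30 [558.4 191.4] 17.2 zmax 13.9
top 40 42 [558.8 191.7] 13.0 zmax 69.8
top 70 105 [559.4 191.9] 12.9 zmax 92.1
```

View pics/m1.png

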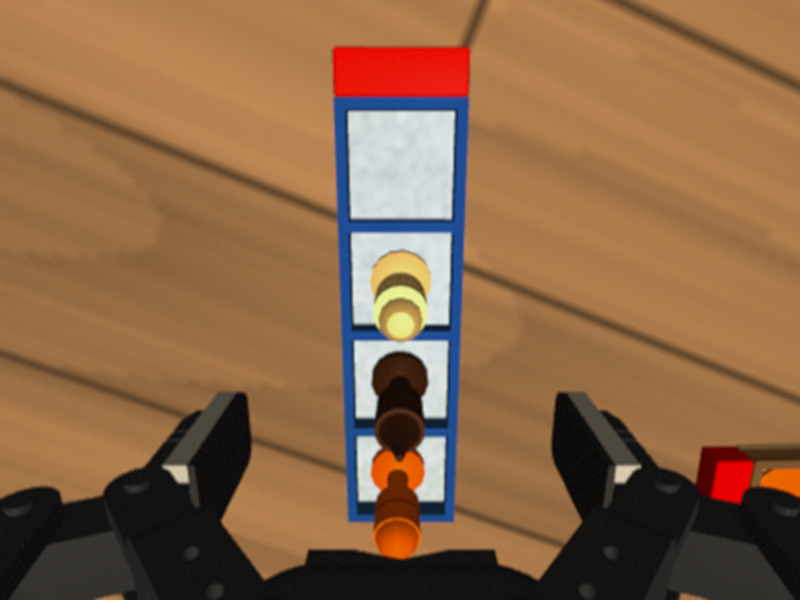

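Maple stands upright in the second pocket with its foot at (401,278), and the empty red-end pocket is at (401,165). Green is last.

move_arm([
  [-1.19, 3.64, 0],
  [-2.39, 7.29, 0],
  [-3.58, 10.93, 0],
  [-4.78, 14.58, 0],
  [-5.97, 18.2, 0],
  [-7.17, 21.87, 0],
  [-8.36, 25.5, 0],
  [-9.55, 29.16, 0],
  [-10.75, 32.8, 0],
  [-11.94, 36.45, 0],
], spin=[-8, -16, -24, -32, -40, -48, -56, -64, -72, -80], hand=0)

```text
time_s: 23.0
ee_pos: [584.9, -191.1, 158.5]
orientation: [-1.971, -2.441, 0.002]
wrist_force: [0.2, 0.2, -0.1]
finger_gap: 1.001
grasp_force: 0.0
```

move_arm([
  [-3, -0.4, 0],
  [-6, -0.9, 0],
  [-9.5, -1.36, 0],
  [-9.5, -1.36, 0],
  [-9.5, -1.36, 0],
  [-9.5, -1.36, 0],
], spin=[-5, -10, -11.3, -11.3, -11.3, -11.3])

```text
time_s: 23.6
ee_pos: [591.7, -284.5, 159.5]
orientation: [-1.728, -2.619, -0.001]
wrist_force: [-0.5, 0.1, 0.5]
finger_gap: 1.002
grasp_force: 0.0
```

move_arm([
  [0, 0, 2],
  [0, 0, 5],
  [0, 0, 8],
  [0, 0, 10.5],
  [0, 0, 11.5],
  [0, 0, 12],
  [0, 0, 12],
  [0, 0, 12],
], spin=[0, 0, 0, 0, 0, 0, 0, 0])

```text
time_s: 24.4
ee_pos: [593.9, -286.3, 43.0]
orientation: [1.729, 2.62, 0.0]
wrist_force: [-0.1, -0.3, -0.8]
finger_gap: 1.004
grasp_force: 0.0
```

move_arm([
  [0, 0, 0],
  [0, 0, 0],
  [0, 0, 0],
  [0, 0, 0],
  [0, 0, 0],
  [0, 0, 0],
  [0, 0, 0],
  [0, 0, 0],
], spin=[0, 0, 0, 0, 0, 0, 0, 0], hand=1)

```text
time_s: 25.2
ee_pos: [592.8, -286.2, 41.7]
orientation: [1.73, 2.622, -0.0]
wrist_force: [-1.1, 0.5, 4.2]
finger_gap: 0.285
grasp_force: 59.0
```

move_arm([
  [0, 0, -1],
  [0, 0, -4],
  [0, 0, -8],
  [0, 0, -12],
  [0, 0, -12],
], spin=[0, 0, 0, 0, 0])

```text
time_s: 25.7
ee_pos: [597.1, -288.4, 169.8]
orientation: [1.723, 2.61, 0.001]
wrist_force: [0.7, -0.5, 0.4]
finger_gap: 0.286
grasp_force: 58.9
```

move_arm([
  [0, 0, 0],
  [0, 0, 0],
  [0, 0, 0],
], spin=[0, 0, 0])

```text
time_s: 26.0
ee_pos: [591.2, -285.0, 158.7]
orientation: [-1.728, -2.618, 0.0]
wrist_force: [0.2, -1.0, -0.9]
finger_gap: 0.285
grasp_force: 58.9
```

```bash
python3 chk.py g0 592.5 -286
```

```text
[ 591.2 -285.   158.7] 26.0
wrist 10 494 [ 592.2 -285.2] 26.5 zmax 13.4
top 10 139 [ 592.5 -283.1] 24.8 zmax 13.5
```

View pics/g0.png

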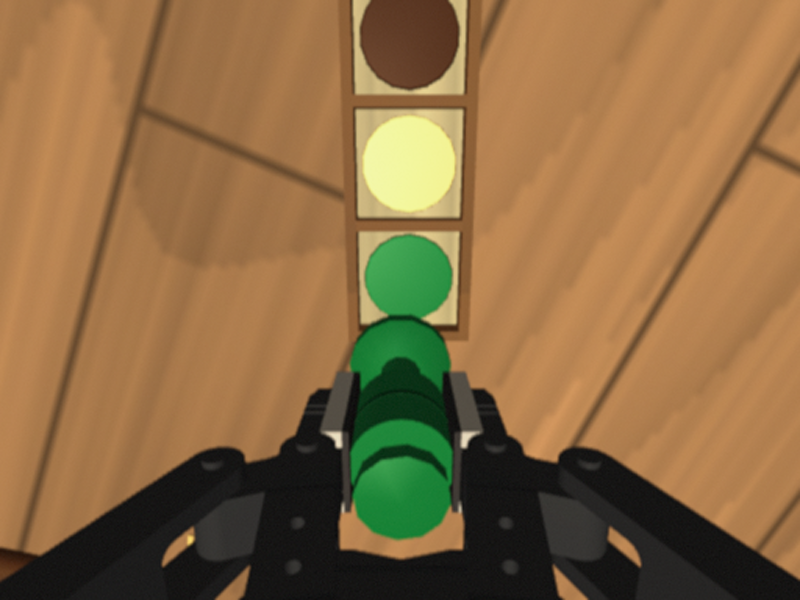

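Green is held upright, with its empty disc at (408,277). I'll carry it to the red-end pocket.

move_arm([
  [3.6, 1.79, 0],
  [7.2, 3.58, 0],
  [10.8, 5.36, 0],
  [14.4, 7.15, 0],
  [18, 8.94, 0],
  [21.6, 10.73, 0],
  [25.2, 12.5, 0],
  [28.85, 14.3, 0],
  [32.45, 16.1, 0],
  [36.06, 17.88, 0],
], spin=[8, 16, 24, 32, 40, 48, 56, 64, 72, 80])

```text
time_s: 27.1
ee_pos: [614.7, 117.5, 160.3]
orientation: [-3.013, -0.887, 0.002]
wrist_force: [0.1, -0.3, -0.3]
finger_gap: 0.285
grasp_force: 58.9
```

move_arm([
  [2, -2.7, 0],
  [4, -5.4, 0],
  [5.97, -8.11, 0],
  [5.97, -8.11, 0],
  [5.97, -8.11, 0],
  [5.97, -8.11, 0],
  [5.97, -8.11, 0],
  [5.97, -8.11, 0],
], spin=[5, 10, 11.3, 11.3, 11.3, 11.3, 11.3, 11.3])

```text
time_s: 27.9
ee_pos: [621.1, 215.3, 161.2]
orientation: [3.085, 0.593, -0.0]
wrist_force: [-0.6, -0.3, -0.3]
finger_gap: 0.288
grasp_force: 59.0
```

```bash
python3 - <<'E'
from h import *
s=get_state();p,d=snapshot('wrist');W=cloud(p,d,calibration('wrist'),wristT(s));hsv=cv2.cvtColor(p,cv2.COLOR_RGB2HSV).astype(int);z=W[...,2]
cv2.imwrite('pics/g1.png',cv2.resize(p[:,:,::-1],(800,600)))
w=(hsv[...,1]<45)&(hsv[...,2]>110)&(z>2)&(z<10)&(np.hypot(W[...,0]-621,W[...,1]-216)<45)
print(s['ee_pos'],s['orientation'],cv2.minAreaRect(W[w][:,:2].astype(np.float32)))
E
```

```text
[621.07338991 215.26074704 161.19270437] [ 3.08500045e+00  5.92911972e-01 -4.78842596e-04] ((620.3262329101562, 216.238037109375), (56.00913619995117, 58.354896545410156), 21.79555892944336)
```

Green is within 1 mm of the pocket centre, so I'll lower it and release.

move_arm([
  [0, 0, 4],
  [0, 0, 8],
  [0, 0, 10.5],
  [0, 0, 11.5],
  [0, 0, 12],
  [0, 0, 12.2],
  [0, 0, 12.3],
  [0, 0, 12.4],
  [0, 0, 12.4],
  [0, 0, 12.4],
], spin=[0, 0, 0, 0, 0, 0, 0, 0, 0, 0])

```text
time_s: 28.95
ee_pos: [621.5, 216.6, 38.1]
orientation: [-3.085, -0.595, -0.002]
wrist_force: [-0.8, 0.6, -1.2]
finger_gap: 0.288
grasp_force: 59.0
```

move_arm([
  [0, 0, 0],
  [0, 0, 0],
  [0, 0, 0],
], spin=[0, 0, 0])

```text
time_s: 29.25
ee_pos: [621.3, 216.6, 37.8]
orientation: [-3.085, -0.595, -0.001]
wrist_force: [-0.6, 0.7, 1.5]
finger_gap: 0.292
grasp_force: 59.0
```

move_arm([
  [0, 0, 0],
  [0, 0, 0],
  [0, 0, 0],
  [0, 0, 0],
  [0, 0, 0],
  [0, 0, 0],
  [0, 0, 0],
], spin=[0, 0, 0, 0, 0, 0, 0], hand=0)

```text
time_s: 29.95
ee_pos: [621.0, 216.4, 37.3]
orientation: [3.085, 0.595, -0.0]
wrist_force: [0.3, -0.5, 0.2]
finger_gap: 0.998
grasp_force: 0.0
```

move_arm([
  [0, 0, -2],
  [0, 0, -6],
  [0, 0, -10],
  [0, 0, -13],
  [0, 0, -15],
  [0, 0, -15],
  [0, 0, -15],
], spin=[0, 0, 0, 0, 0, 0, 0])

```text
time_s: 30.65
ee_pos: [620.9, 216.5, 187.1]
orientation: [-3.085, -0.595, -0.0]
wrist_force: [-1.4, -0.4, -1.7]
finger_gap: 0.995
grasp_force: 0.0
```

```bash
python3 chk.py g2 621 216.3
```

```text
[620.9 216.5 187.1] 30.65
wrist 10 163 [621.2 217.1] 17.9 zmax 14.0
wrist 40 204 [624.  218.2] 12.8 zmax 69.9
wrist 70 816 [621.4 217.1] 13.1 zmax 86.4
top 10 35 [621.4 212.8] 21.2 zmax 13.9
top 40 53 [618.4 215.8] 13.1 zmax 69.9
top 70 104 [618.4 215.2] 12.6 zmax 89.6
```

View pics/g2.png

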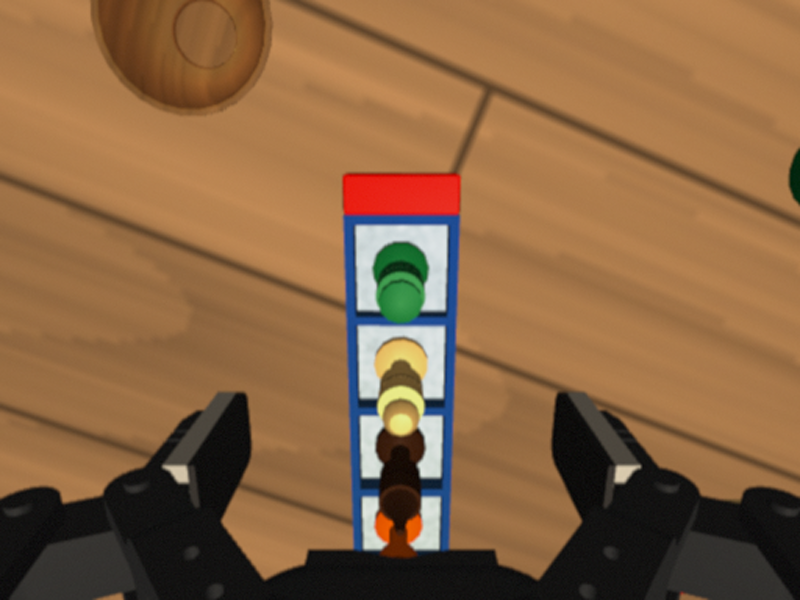

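View pics/g2_top.png

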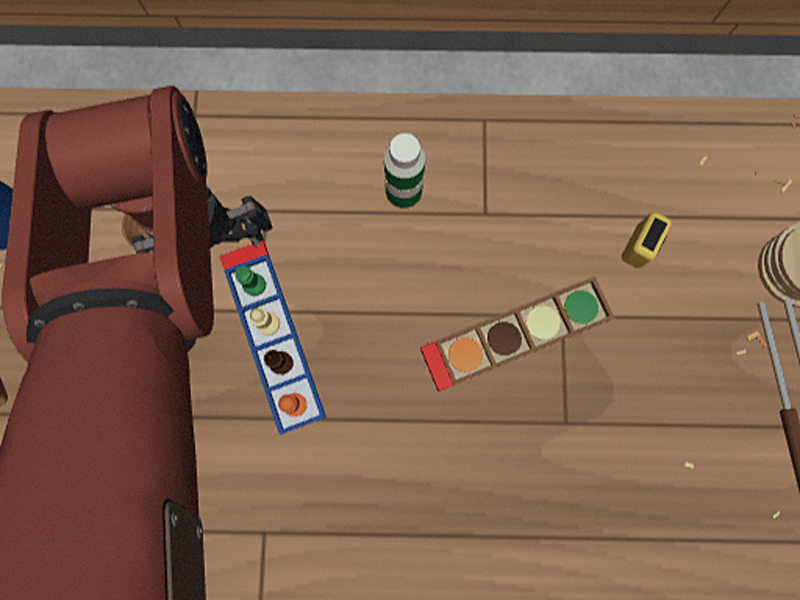

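The delivery rack now reads green, maple, walnut, orange from its red end, all upright. Only the discs remain in the drying rack. The can (405,170), tape (647,240) and bowl (185,50 in the wrist view) have not moved, so I'll hand in.

```bash
python3 -c "
from station import *
print(finish_job())"
```

```text
the job is handed in; nothing more can be done
None
```

All four finials are upright in the delivery rack in reverse order (green, maple, walnut, orange from the red end), each about 2 mm or less from its pocket centre, with the tape, can and bowl left where they were; the job is handed in (about 31 s of the 112 s), but `finish_job` returned no verdict.

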